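# Tuck the dark cover under the imaging stage's leaf and hold it down

## Task

Lift the flat metal cover plate by its rib off the parking rails, pulling it up past the sprung catches at its ends, and carry it to the white imaging stage. There lay it on the rubber seat, centred and square, and slide its front edge (the one far from the rib) under the hinged leaf, home against the stops hidden beneath, without lifting the leaf. Finish while still gripping the rib and pressing the cover flat, so that the sprung seat stays well down; leave the bottles and the tub alone.

Things in the scene. Friction and masses are not known exactly. Their poses are not given: they have to be found in the camera images.
- cover_rib (a point): Centre of the upright gripping rib on the loose bare-aluminium cover plate (about 140 g; plate 100 mm in x, 120 mm in y, 4 mm thick). Rib 12 mm thick (x), 50 mm long (y), 32 mm tall; this point is 16 mm above the plate's top face, 20 mm above its underside, 22 mm behind the plate's middle. x points from the rib to the front edge (72 mm ahead), z up.
- cover_edge (a point): Middle of the cover plate's front edge, at the underside of the plate. Same axes as the plate.
- dock: Fixed grey parking base, 130 mm (x) by 190 mm (y), with two aluminium rails, tops 40 mm high. The cover starts lying on them, its middle over the origin, its axes along the dock's, between low end ledges (tops 43 mm high). Origin: centre of the underside, at work-surface height.
- stage: Fixed white low imaging stage, 220 mm (x) by 170 mm (y), case top 52 mm high. Origin at work-surface height below where the cover's middle belongs. x points from the open side to the leaf. Its black rubber seat frame round the window has its top 60 mm high when not pressed and reaches from x = -98 to +48 mm, y = -64 to +64 mm.
- leaf_edge (a point): Middle of the lower free edge of the hinged grey sheet-metal leaf (65 by 140 by 3 mm) lapping over the far end of the seat. Leaf down: stage x = +25 mm, 66.5 mm high, 6.5 mm over the seat. The leaf slopes up from there to its hinge at stage x = +90 mm, 72 mm high (hinge cheeks 80 mm high). The cover goes 25 mm under it.
- leaf (a joint): Angle of the leaf, rad: 0 = down (only its own weight, 90 g, keeps it there), grows as its free edge is lifted.
- seat (a joint): How far the sprung seat is pressed down, m: 0 = up, 0.005 = fully down. It begins to give at about 3.5 N and is fully down at about 9.5 N, the cover's weight included; the cover's weight alone does not press it.
- vial: Loose small amber bottle, 32 mm diameter, 65 mm tall, a bystander standing between dock and stage. Origin: centre of its underside.
- tub: Loose clear plastic tub, 90 mm across, 100 mm tall, a bystander at the left. Origin: centre of its underside.
- spray: Loose clear bottle, 40 mm diameter, 110 mm tall, a bystander at the right. Origin: centre of its underside.
- catches (a point): Middle between the two sprung catches of the dock, 49 mm high: steel rollers of 12 mm diameter, 63.5 mm from here along dock +y and -y, in line with the rib, in black blocks (tops 62 mm high). Each overlaps the cover's end by 2.5 mm from above. Pulling the cover straight up with some 5 to 15 N pushes them aside.
- stops (a point): Point midway between the two steel stops under the leaf, on the plane of their faces (stage x = +50 mm), 60 mm high as the unpressed seat. The stops stand 35 mm to either side (stage y), tops 67 mm high. The cover is home when its front edge meets them, its middle then over the stage's origin.
Things that resemble listed ones, but are neither listed nor needed, are in the scene too. Leave any green or pink look-alike of the dock alone.

How it is judged:
On the way, in this order (a step that is already met when the one before it is completed fails the run):
1. the cover is lifted out of the catches, at least 20 mm above the rails, held by the fingers (z of cover_edge in the frame of dock above 0.06 m and height (world z) of cover_rib above 0.08 m and contact force between the fingers and cover above 1 N), for 0.2 s.
2. the cover lies flat on the seat with its front edge at least 8 mm under the leaf, the leaf down (x of cover_edge in the frame of stage above 0.033 m and z of cover_edge in the frame of stage below 0.0625 m and angle between cover_rib's own z axis and vertical below 0.06 rad and value of joint leaf below 0.06 rad), for 0.1 s.
At the end, for the whole second after the job is handed in: The cover's front edge is under the leaf within 5 mm of the stops, within 10 mm of centre and 0.1 rad of square; it lies flat (0.04 rad) and is held still by the fingers, pressing the seat at least 2.5 mm down (of 5 mm), with the leaf down (under 0.05 rad) (x of cover_edge in the frame of stage above 0.045 m and y of cover_edge in the frame of stage between -0.01 and 0.01 m and z of cover_edge in the frame of stage below 0.0585 m and x of cover_rib in the frame of stage below -0.015 m and angle between the x axis of cover_rib and the x axis of stage, either way round below 0.1 rad and angle between cover_rib's own z axis and vertical below 0.04 rad and value of joint seat above 0.0025 m and value of joint leaf below 0.05 rad and contact force between the fingers and cover above 2 N and linear speed of cover below 0.02 m/s); the arm keeps its last pose, push and grip.
It fails at once if the leaf is lifted (more than 0.09 rad, some 6 mm at its edge) (value of joint leaf above 0.09 rad).
It fails at once if a bystander is pushed or knocked over (distance of any of vial, tub, spray from where it was at the start of the episode above 0.02 m or angle between any of vial, spray, tub's own z axis and vertical above 0.4 rad).
It also fails if it takes over 45 s, if anything falls off the work surface, if the arm or the gripper's body presses on something with over 40 N, if the wrist force passes 120 N, or if a joint passes its speed limit or range.

## Robot

A 7-joint arm with a two-finger parallel gripper is mounted at the origin on the work surface. World frame = base frame: x ahead of the robot, y to its left, z up, the work surface at z = 0. Lengths are in m, angles in rad, forces in N, time in s.
With the tool pointing down it reaches from about 0.425 to 0.825 m from the base axis. Payload 3.6 kg.
Tool frame: the origin (TCP) lies midway between the tips of the shut fingers; the grasp point (between the pads) lies 19 mm behind it; y points along the fingers, z is the direction in which the jaws open and shut, and the axes are right-handed (so a half turn about y gives the same grasp; the last joint's range is limited). The gripper opens to 85 mm and grips with 20 to 120 N. Pads are 22 mm wide; open, the fingers measure 114 mm over their backs; the gripper's body (76 mm by 85 mm) begins 54 mm behind the grasp point. The pads swing forward as they close: fully open they stand 13 mm farther back than shut.
Start: joints at [-1.208, 0.615, -0.013, 1.423, 0.008, 1.103, -0.04], TCP at [0.247, 0.601, 0.231] pointing down, gripper open.
Joint ranges: [-3.12, 3.12], [-0.3, 2.06], [-1.34, 1.32], [0.26, 2.42], [-1.36, 4.5], [0.01, 1.98], [-2.84, 2.84]. Speed limits (rad/s): [2.79, 2.79, 3.14, 3.14, 3.14, 3.14, 3.14].

## Interface

Orientations are given as [roll, pitch, yaw] about the fixed x, y, z axes, in that order (R = Rz(yaw) Ry(pitch) Rx(roll)).
In Python, from rig import r, imaging, ticket gives the robot as it stands.
- The arm moves only by the tool carry_out, never from a script. Its argument "moves" is a list of rows, each a list of 6 numbers: the shift along the tool's x, y, z in cm, then the turn, a rotation vector about the tool's x, y, z in rad. A call has 1 to 10 rows; each row shifts and turns the commanded pose from where the row before left it, along the tool's axes as they then stand; what a row does not reach is not made up. A row lasts 1/12 s, in which the tool goes at most 41.7 mm and 7.16 degrees, less where a joint would pass 70% of its speed; a pose out of reach is approached as far as the arm can. A call is refused whole if a number of a shift passes 4.17 or a number of a turn 0.125, either way. A call with a gripper value outside its range is refused whole. "hand" is the closure, from 0 (fully open) to 1 (shut), set as the call begins (left out, the last holds). The fingers move at their own pace and stop on an object; the grip force is fixed at half the most. Time passes only in rows, so rows that do not move let the fingers close. It gives the time, the measured TCP pose, the force and the opening at its end, in the units of the state.
- r.observe(): the state, without advancing time (a new reading comes with each control period).
- imaging.grab_frame(name): name is "scene" or "top"; returns a dict with "image" (400x640x3 uint8, blue, green, red), "depth" (400x640 float32, m along the optical axis (not along the pixel's ray), 0 where there is no reading), "fx", "fy", "cx", "cy" (pixels), "position" and "rotation" of the camera in the world. Camera axes: x right, y down, z forward; pixel columns grow to the right and rows downward; lengths in m; the calibration is good to about 2 mm. A picture is of the moment at which its call begins.
- ticket.sign_off(): hands the job in, once; it reports no verdict.
The state is a dict: "time_s": time; "q": joint angles; "dq": joint speeds; "effort": joint torques, N m; "tool_pos": TCP position; "eef_rot": TCP orientation; "contact_force": force on the tool from outside, world axes, zero at the start; "moment": the same for the moment, N m; "opening": opening from 0.0 (shut) to 1.0 (fully open).
Only numpy, scipy, OpenCV 4.12 (cv2) and the standard library are available. Lean on these libraries where they do the work, as an engineer would, in place of code of your own. Each camera call takes 0.05 s, during which the arm holds its last target.

## Working session

There is one attempt and no reset: what is moved stays moved. The work goes in short steps, Python scripts to look and compute and a tool call to move; the robot and the scene stay as the last step left them, time stands still between calls to the robot, and variables do not carry over. Pictures are saved under pics/ and viewed, and the job is handed in when it is done.

Besides the shell and the picture viewer there is one more tool, called after "Call:" as a command line: name --pt "numbers of a row" for each row, then --argument value for the rest. carry_out: Moves the arm, as the interface text tells. Its arguments: {"type":"object","properties":{"moves":{"type":"array","items":{"type":"array","items":{"type":"number"}}},"hand":{"type":"number"}},"required":["moves"]}

```bash
mkdir -p pics; ls; python3 - <<'E'
from rig import r, imaging, ticket
import cv2,numpy as np,pickle
print(r.observe())
for n in("scene","top"):
    f=imaging.grab_frame(n); cv2.imwrite(f"pics/{n}0.png",f["image"]); pickle.dump(f,open(f"pics/{n}0.pkl","wb"))
    print(n,f["fx"],f["fy"],f["cx"],f["cy"],f["position"],f["rotation"])
E
```

```text
pics
{'time_s': 0.0, 'q': array([-1.20752176,  0.61594261, -0.01261706,  1.42494154,  0.00807073,
        1.10336428, -0.0403969 ]), 'dq': array([ 1.28799940e-04, -6.51702450e-04,  2.24762810e-04,  1.53574541e-04,
       -7.44870201e-04, -1.32528752e-03,  7.74155388e-05]), 'effort': array([ 5.47605559e-04, -4.69210482e+01,  2.59375535e-01, -1.71034491e+01,
        9.92469897e-03,  9.61654441e-03, -1.34757272e-05]), 'tool_pos': array([0.24667655, 0.60053666, 0.23010881]), 'eef_rot': array([-1.57340273e+00, -1.16246475e-05, -3.89717275e-01]), 'contact_force': array([-0.27590841, -1.28304486, -0.37815387]), 'moment': array([ 0.01740619, -0.01469316, -0.01867214]), 'opening': 0.9963425988327518}
scene 438.8238567515698 438.8238567515698 319.73403392890145 200.61493953475286 [1.25101365 0.46607456 0.923349  ] [-2.3507255  -0.01292106  2.14869853]
top 416.62751490339343 416.62751490339343 319.8177237305505 197.79194638535026 [0.46454824 0.00276085 1.13110281] [-3.06897325 -0.00774452 -1.59800598]
```

View pics/scene0.png

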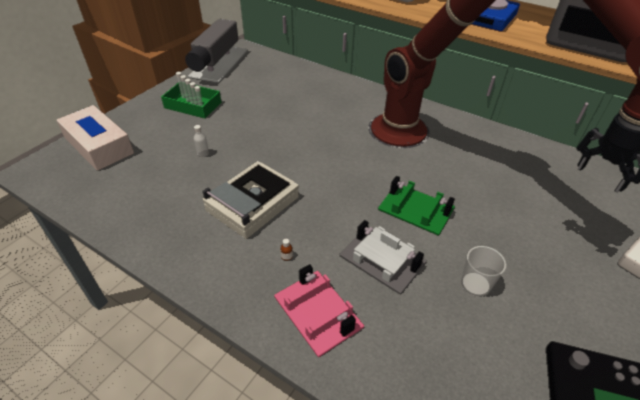

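View pics/top0.png

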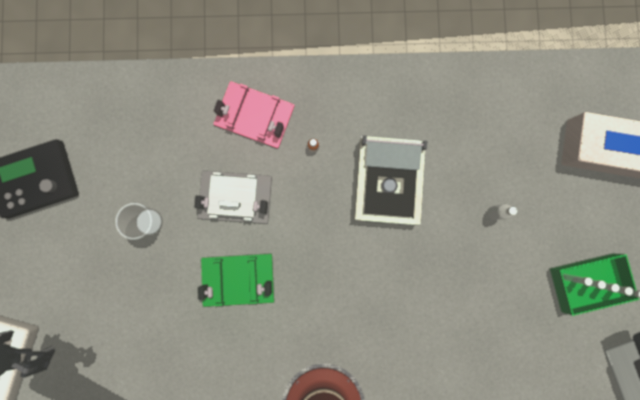

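The likely mix-ups for the dock and cover are these pixels in the top view:
- Grey dock with the bright cover, at (233,197). This matches the description, so it is my choice.
- Green look-alike at (237,280).
- Pink look-alike at (255,115).

The stage is at (390,180), with its leaf on the upper (+x) side. The vial is at (313,145), the tub at (137,221) and the spray at (508,212). Next I'll take a close crop and measure.

```bash
cat > h.py <<'E'
import cv2,numpy as np,pickle
from scipy.spatial.transform import Rotation as Ro
def Rc(f): 
    a=np.array(f["rotation"]); return Ro.from_euler('xyz',a).as_matrix()
def cloud(f):
    v,u=np.mgrid[0:400,0:640]; d=f["depth"]
    P=np.stack([(u-f["cx"])/f["fx"]*d,(v-f["cy"])/f["fy"]*d,d],-1)
    return P@Rc(f).T+np.array(f["position"])
def ray(f,u,v,z):
    d=Rc(f)@np.array([(u-f["cx"])/f["fx"],(v-f["cy"])/f["fy"],1.]); p=np.array(f["position"]); return p+d*(z-p[2])/d[2]
def proj(f,p):
    c=(np.asarray(p)-np.array(f["position"]))@Rc(f); return c[...,0]/c[...,2]*f["fx"]+f["cx"],c[...,1]/c[...,2]*f["fy"]+f["cy"]
def crop(f,u0,u1,v0,v1,s,name): cv2.imwrite(name,cv2.resize(f["image"][v0:v1,u0:u1],None,fx=s,fy=s,interpolation=cv2.INTER_CUBIC))
E
python3 - <<'E'
from h import *
t=pickle.load(open("pics/top0.pkl","rb")); s=pickle.load(open("pics/scene0.pkl","rb"))
crop(t,185,285,155,235,8,"pics/c1.png"); crop(t,345,435,125,235,5,"pics/c2.png"); crop(s,335,435,210,300,6,"pics/c3.png")
C=cloud(t)
for u,v in[(330,250),(310,300),(233,190),(230,206),(233,183),(370,200),(390,155),(360,150),(390,185)]: print(u,v,C[v,u].round(4))
E
```

```text
330 250 [ 0.4048 -0.0318  0.0026]
310 300 [0.2735 0.0254 0.0008]
233 190 [0.5698 0.2185 0.0448]
230 206 [0.528  0.2263 0.047 ]
233 183 [0.5881 0.2181 0.0455]
370 200 [ 0.5329 -0.1366  0.0622]
390 155 [ 0.6466 -0.1907  0.0732]
360 150 [ 0.6653 -0.1163  0.0533]
390 185 [ 0.5719 -0.1925  0.0466]
```

View pics/c1.png

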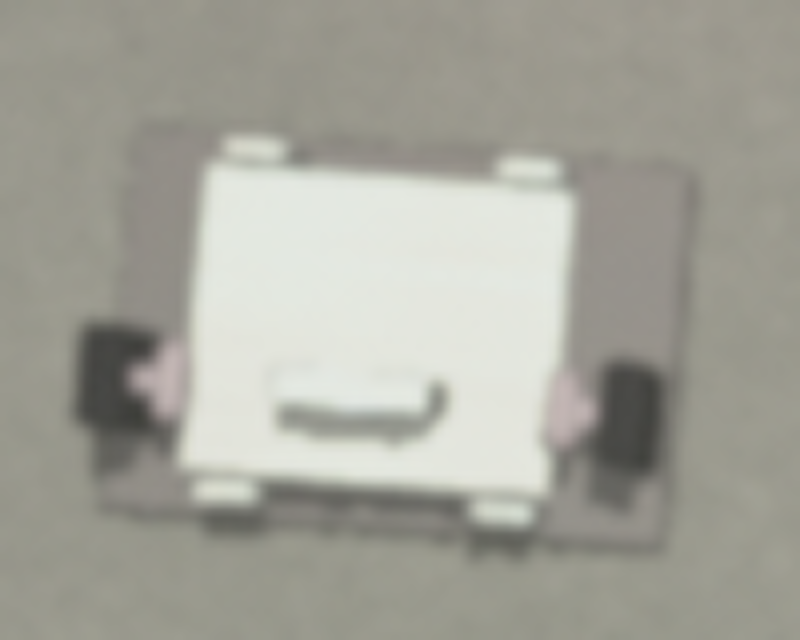

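View pics/c2.png

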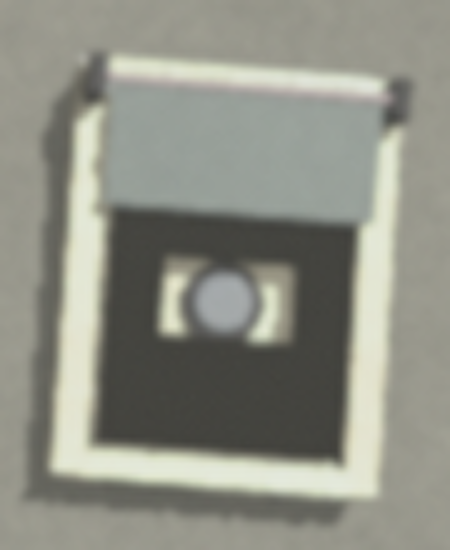

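View pics/c3.png

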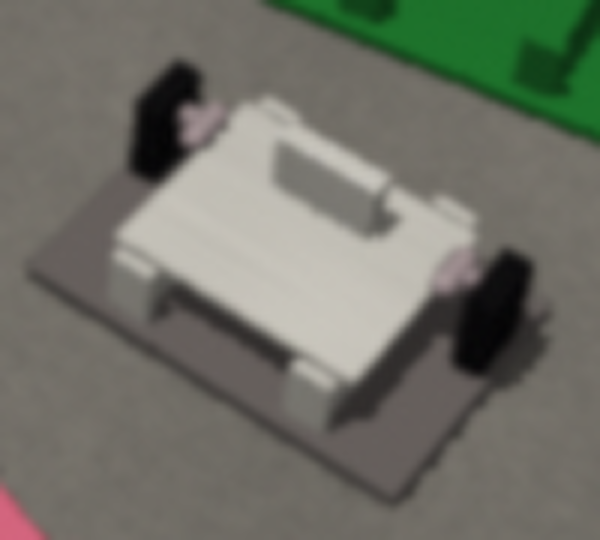

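The crop confirms the choice. It shows a grey base with a bright plate and rib, and black blocks with rollers on both sides. The rib sits toward the robot, so the front edge faces +x. Next I'll take the measurements.

```bash
python3 - <<'E'
from h import *
t=pickle.load(open("pics/top0.pkl","rb")); s=pickle.load(open("pics/scene0.pkl","rb"))
def m(f,pts,u0,v0,sc,z): return np.array([ray(f,(x+.5)/sc-.5+u0,(y+.5)/sc-.5+v0,z) for x,y in pts])
def rep(n,P):
    print(n,"mid",P.mean(0).round(4),"sides",[round(float(np.linalg.norm(P[i]-P[(i+1)%4])),4) for i in range(4)])
    e=(P[0]+P[1]-P[2]-P[3]); print("   yaw of far axis",np.arctan2(e[1],e[0]).round(4))
    e=(P[0]+P[3]-P[1]-P[2]); print("   yaw of left axis-90",(np.arctan2(e[1],e[0])-np.pi/2).round(4))
rep("plate top",m(t,[(207,163),(575,190),(548,497),(178,465)],185,155,8,.044))
rep("plate scene",m(s,[(115,237),(352,383),(475,232),(243,105)],335,210,6,.044)[[0,1,2,3]])
rep("ribtop top",m(t,[(275,365),(432,376),(430,412),(273,404)],185,155,8,.076))
rep("ribtop scene",m(s,[(275,143),(375,200),(387,185),(287,133)],335,210,6,.076))
rep("dock base",m(t,[(140,122),(693,165),(663,550),(95,512)],185,155,8,.005))
# seat by mask
im=t["image"].astype(int).sum(2); k=np.zeros((400,640),np.uint8); k[160:222,355:430]=(im[160:222,355:430]<240)
k=cv2.morphologyEx(k,cv2.MORPH_OPEN,np.ones((3,3)))
c=max(cv2.findContours(k,0,1)[0],key=cv2.contourArea); rc=cv2.minAreaRect(c); print(rc,cv2.boxPoints(rc))
rep("seat vis",m(t,[(113,210),(357,225),(343,463),(92,441)],345,125,5,.060))
L=m(t,[(103,80),(385,100),(368,222),(98,207)],345,125,5,.0665); 
print("leaf low",L[2:].round(4), (L[2]+L[3])[:2]/2); L2=m(t,[(108,82),(386,103)],345,125,5,.073);print("leaf hinge",L2.round(4),L2.mean(0))
rep("case",m(t,[(97,57),(405,80),(380,497),(48,472)],345,125,5,.052))
for n,u,v in(("vial",313,145),("spray",508,212),("tub",137,221)): print(n,ray(t,u,v,.03).round(3))
C=cloud(t); q=C[165:215,215:265].reshape(-1,3); print("heights plate",np.percentile(q[:,2],[5,25,50,75,95]))
q=C[178:215,370:412].reshape(-1,3); print("heights seat",np.percentile(q[:,2],[5,25,50,75,95]))
E
```

```text
plate top mid [0.5553 0.2222 0.044 ] sides [0.1209, 0.1009, 0.1209, 0.0993]
   yaw of far axis -0.1033
   yaw of left axis-90 -0.1066
plate scene mid [0.5562 0.2231 0.044 ] sides [0.1193, 0.1011, 0.1179, 0.0982]
   yaw of far axis -0.0942
   yaw of left axis-90 -3.2335
ribtop top mid [0.5334 0.2238 0.076 ] sides [0.0498, 0.0114, 0.0497, 0.0124]
   yaw of far axis -0.0644
   yaw of left axis-90 -0.0873
ribtop scene mid [0.5387 0.2267 0.076 ] sides [0.0497, 0.0102, 0.0485, 0.0081]
   yaw of far axis -0.1236
   yaw of left axis-90 -3.2164
dock base mid [0.5556 0.2231 0.005 ] sides [0.1884, 0.1309, 0.1916, 0.1329]
   yaw of far axis -0.1085
   yaw of left axis-90 -0.099
((389.941162109375, 191.2646942138672), (47.9353141784668, 45.787811279296875), 4.39870548248291) [[364.2882  212.25293]
 [367.8     166.59998]
 [415.59412 170.27646]
 [412.08234 215.92941]]
seat vis mid [ 0.5538 -0.189   0.06  ] sides [0.1269, 0.1238, 0.1297, 0.1204]
   yaw of far axis -0.1137
   yaw of left axis-90 -0.1013
leaf low [[ 0.6094 -0.2633  0.0665]
 [ 0.6209 -0.1242  0.0665]] [ 0.61514398 -0.19378495]
leaf hinge [[ 0.6846 -0.1309  0.073 ]
 [ 0.67   -0.2737  0.073 ]] [ 0.67731421 -0.20230615  0.073     ]
case mid [ 0.5854 -0.195   0.052 ] sides [0.1624, 0.2195, 0.1725, 0.2195]
   yaw of far axis -0.1278
   yaw of left axis-90 -0.1016
vial [0.686 0.006 0.03 ]
spray [ 0.493 -0.506  0.03 ]
tub [0.496 0.474 0.03 ]
heights plate [-0.0005979   0.01275778  0.04360776  0.04583377  0.06362381]
heights seat [0.03439506 0.05617147 0.05993496 0.06164405 0.0638948 ]
```

The measurements agree with the given sizes:
- **Dock:** centre (0.5555, 0.2226), yaw −0.104. The plate measures 121×100 mm. The rib is at (0.5336, 0.2247), which matches the separate rib-top measurement.
- **Stage:** origin about (0.590, −0.192), yaw −0.10. The seat and leaf edge agree to 1–2 mm.

I'll turn the tool first.

Call:
carry_out --pt "0 0 0 0 0.12 0" --pt "0 0 0 0 0.12 0" --pt "0 0 0 0 0.12 0" --pt "0 0 0 0 0.12 0" --pt "0 0 0 0 0.12 0" --pt "0 0 0 0 0.12 0" --pt "0 0 0 0 0.12 0" --pt "0 0 0 0 0.12 0" --pt "0 0 0 0 0.12 0" --pt "0 0 0 0 0.12 0" --hand 0

```text
time_s: 0.93
tool_pos: [0.2467, 0.6009, 0.2306]
eef_rot: [-1.571, -0.001, -1.596]
contact_force: [-0.5, -0.5, -0.8]
opening: 0.999
```

Call:
carry_out --pt "0 0 0 0 0.084 0" --pt "0 0 0 0 0 0" --pt "0 0 0 0 0 0"

```text
time_s: 1.18
tool_pos: [0.2466, 0.601, 0.2307]
eef_rot: [-1.571, -0.001, -1.671]
contact_force: [0.0, 0.5, -0.6]
opening: 1.003
```

```bash
cat >> h.py <<'E'
def togo(o,p,yaw):
    """shift in tool axes (cm) and turn rotvec to reach p with yaw, pointing down"""
    R=Ro.from_euler('xyz',o["eef_rot"]); T=Ro.from_euler('xyz',[-np.pi/2,0,yaw])
    return (R.inv().apply(np.array(p)-o["tool_pos"])*100).round(2),(R.inv()*T).as_rotvec().round(4)
E
python3 - <<'E'
from h import *
from rig import r
o=r.observe(); print(o["time_s"],o["tool_pos"],o["eef_rot"],o["q"].round(3)); print(togo(o,[.5336,.2247,.15],-1.674))
E
```

```text
1.1833 [0.24662851 0.60102037 0.23074733] [-1.57101618e+00 -1.21679384e-03 -1.67125282e+00] [-1.4    0.633  0.331  1.431 -0.215  1.115 -1.134]
(array([34.55,  8.11, 32.33]), array([0.0002, 0.0027, 0.0012]))
```

Call:
carry_out --pt "2.5 0 2.3 0 0 0" --pt "2.5 0 2.3 0 0 0" --pt "2.5 0 2.3 0 0 0" --pt "2.5 0 2.3 0 0 0" --pt "2.5 0 2.3 0 0 0" --pt "2.5 0 2.3 0 0 0" --pt "2.5 0 2.3 0 0 0" --pt "2.5 0 2.3 0 0 0" --pt "2.5 0 2.3 0 0 0" --pt "2.5 0 2.3 0 0 0"

```text
time_s: 2.02
tool_pos: [0.4508, 0.3274, 0.2314]
eef_rot: [-1.571, 0.0, -1.671]
contact_force: [0.5, 0.2, -0.3]
opening: 1.002
```

Call:
carry_out --pt "2.5 0 2.3 0 0 0" --pt "2.5 0 2.3 0 0 0" --pt "2.5 1 2.3 0 0 0" --pt "1.5 2 2.0 0 0 0" --pt "0.5 2 0.5 0 0 0" --pt "0 2 0 0 0 0" --pt "0 1 0 0 0 0" --pt "0 0 0 0 0 0" --pt "0 0 0 0 0 0"

```text
time_s: 2.77
tool_pos: [0.5335, 0.2254, 0.1512]
eef_rot: [-1.572, 0.0, -1.672]
contact_force: [-0.8, 0.1, 0.7]
opening: 1.002
```

```bash
python3 - <<'E'
from h import *
from rig import r
o=r.observe(); print(o["time_s"],o["tool_pos"],o["eef_rot"],o["q"].round(3)); print(togo(o,[.5336,.2247,.105],-1.674))
E
```

```text
2.7667 [0.5334874  0.22536577 0.15124682] [-1.57163778e+00  7.25536751e-05 -1.67185857e+00] [-0.64   0.612  0.323  1.738 -0.25   0.833 -0.303]
(array([0.07, 4.62, 0.02]), array([ 0.0008,  0.0021, -0.0001]))
```

Call:
carry_out --pt "0 2 0 0 0 0" --pt "0 2 0 0 0 0" --pt "0 2 0 0 0 0" --pt "0 1 0 0 0 0" --pt "0 0 0 0 0 0"

```text
time_s: 3.18
tool_pos: [0.5327, 0.2252, 0.0803]
eef_rot: [-1.573, -0.001, -1.672]
contact_force: [-0.1, -0.9, 0.3]
opening: 0.999
```

```bash
python3 - <<'E'
from h import *
from rig import r,imaging
for n in("scene","top"):
    f=imaging.grab_frame(n); crop(f,*((335,435,170,290) if n=="scene" else (185,285,155,235)),5,f"pics/d_{n}.png")
o=r.observe(); print(o["tool_pos"],o["contact_force"]); print(togo(o,[.5336,.2247,.048],-1.674))
E
```

```text
[0.53451301 0.22533719 0.08240135] [0.35144287 0.68310119 0.81775216]
(array([ 0.08,  3.44, -0.09]), array([-0.0016,  0.0011, -0.0009]))
```

View pics/d_scene.png

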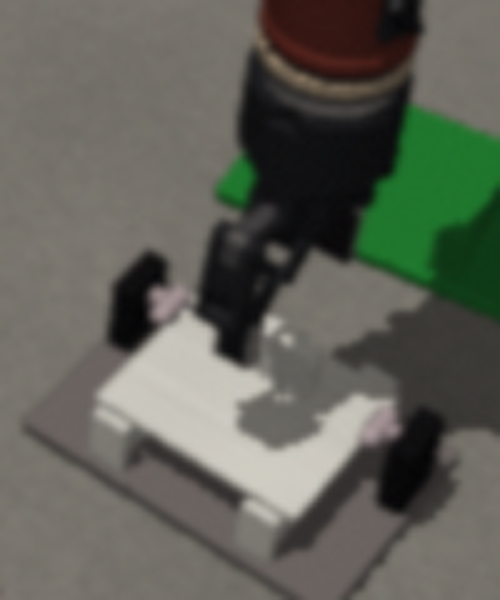

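View pics/d_top.png

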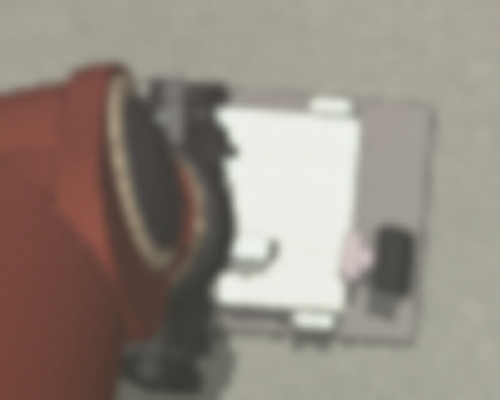

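```bash
python3 - <<'E'
from h import *
s=pickle.load(open("pics/scene0.pkl","rb"))
t=pickle.load(open("pics/top0.pkl","rb"))
for p in([.5336+.045,.2207,.095],[.5336,.2247,.076]):
    u,v=proj(s,p); print((u-335)*5,(v-170)*5); u,v=proj(t,p); print(' t',(u-185)*5,(v-155)*5)
E
```

```text
230.68421731328044 356.35469027011936
 t 215.2090320046483 148.3344468445688
274.32502586166123 327.3105725636199
 t 216.25047816308467 240.81710769301822
```

The scene crop shows the front fingertip at (230,355), where I predicted it, and the rib top at (275,327) between the jaws. I'll go down and close.

Call:
carry_out --pt "0.05 1.5 0 0 0 0" --pt "0 1 0 0 0 0" --pt "0 0.7 0 0 0 0" --pt "0 0 0 0 0 0" --pt "0 0 0 0 0 0"

```text
time_s: 3.7
tool_pos: [0.5338, 0.2243, 0.0494]
eef_rot: [-1.571, -0.0, -1.674]
contact_force: [0.5, 0.1, -0.2]
opening: 0.999
```

```bash
python3 - <<'E'
from h import *
from rig import r,imaging
o=r.observe(); print(o["tool_pos"],o["contact_force"]); print(togo(o,[.5336,.2247,.048],-1.674))
E
```

```text
[0.5338088  0.22429866 0.04943359] [ 0.47751886  0.10811978 -0.15752384]
(array([-0.04,  0.14, -0.02]), array([0.0001, 0.0003, 0.    ]))
```

Call:
carry_out --pt "0 0.1 0 0 0 0" --pt "0 0 0 0 0 0" --pt "0 0 0 0 0 0" --pt "0 0 0 0 0 0" --pt "0 0 0 0 0 0" --pt "0 0 0 0 0 0" --pt "0 0 0 0 0 0" --pt "0 0 0 0 0 0" --hand 1

```text
time_s: 4.37
tool_pos: [0.5339, 0.2243, 0.0486]
eef_rot: [-1.57, 0.0, -1.674]
contact_force: [-0.6, -0.5, 3.2]
opening: 0.128
```

Call:
carry_out --pt "0 0 0 0 0 0" --pt "0 0 0 0 0 0" --pt "0 0 0 0 0 0" --pt "0 0 0 0 0 0"

```text
time_s: 4.7
tool_pos: [0.534, 0.2243, 0.0487]
eef_rot: [-1.57, 0.0, -1.674]
contact_force: [-0.2, -0.3, 4.2]
opening: 0.132
```

The jaws hold about 11–12 mm, which is the rib. Now I'll lift straight up.

Call:
carry_out --pt "0 -0.3 0 0 0 0" --pt "0 -0.4 0 0 0 0" --pt "0 -0.5 0 0 0 0" --pt "0 -0.6 0 0 0 0" --pt "0 -1 0 0 0 0" --pt "0 -1 0 0 0 0" --pt "0 -1 0 0 0 0" --pt "0 -1 0 0 0 0" --pt "0 0 0 0 0 0" --pt "0 0 0 0 0 0"

```text
time_s: 5.53
tool_pos: [0.5342, 0.2245, 0.1074]
eef_rot: [-1.569, 0.001, -1.674]
contact_force: [0.2, 0.1, -1.5]
opening: 0.128
```

```bash
python3 - <<'E'
from h import *
from rig import r,imaging
for n in("scene","top"):
    f=imaging.grab_frame(n); crop(f,*((315,455,170,290) if n=="scene" else (175,295,145,245)),5,f"pics/e_{n}.png"); pickle.dump(f,open(f"pics/e_{n}.pkl","wb"))
o=r.observe(); print(o["tool_pos"],o["eef_rot"],o["contact_force"],o["opening"])
E
```

```text
[0.53331175 0.22420176 0.10609631] [-1.57159441e+00 -2.76054625e-04 -1.67370714e+00] [-0.37211324  0.24846225 -1.5741014 ] 0.1298128990862437
```

View pics/e_scene.png

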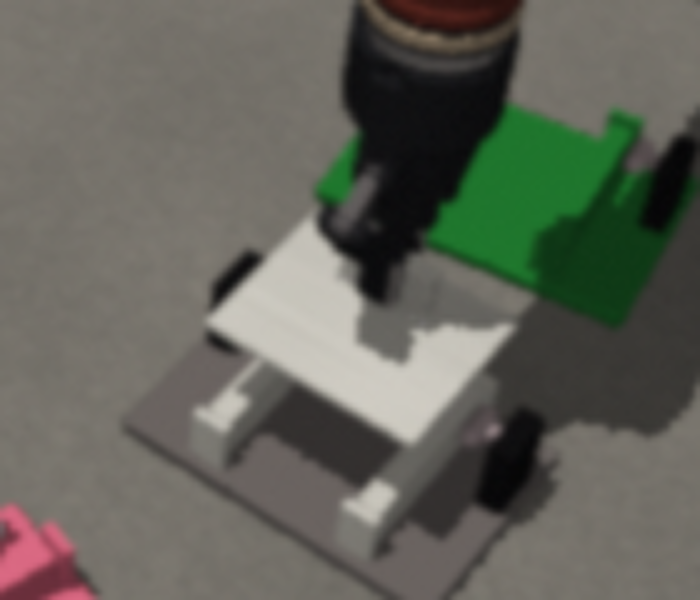

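The cover is out of the catches, with its front corners at crop (208,322) and (410,442). I'll check its tilt and slip against where those corners should be.

```bash
python3 - <<'E'
from h import *
s=pickle.load(open("pics/e_scene.pkl","rb")); t=pickle.load(open("pics/e_top.pkl","rb"))
R=Ro.from_euler('z',-.103).as_matrix()
rib=np.array([.5335,.2243,0])
for z in(.099,.102):
  for a in([.072,-.06,0],[.072,.06,0],[-.028,.06,0],[-.028,-.06,0]):
    p=rib+R@np.array(a)+[0,0,z]; u,v=proj(s,p); U,V=proj(t,p); print(z,a,((u-315)*5).round(),((v-170)*5).round(),"top",((U-175)*5).round(),((V-145)*5).round())
C=cloud(t); M=(abs(C[...,2]-.1)<.015)&(C[...,0]>.53)&(C[...,0]<.61)&(C[...,1]>.16)&(C[...,1]<.28)&(t["image"].sum(2)>600)
P=C[M]; A=np.c_[P[:,:2]-P[:,:2].mean(0),np.ones(len(P))]; print(len(P),np.linalg.lstsq(A,P[:,2],rcond=None)[0],P.mean(0))
E
```

```text
0.099 [0.072, -0.06, 0] 199.0 323.0 top 391.0 154.0
0.099 [0.072, 0.06, 0] 405.0 446.0 top 150.0 135.0
0.099 [-0.028, 0.06, 0] 512.0 322.0 top 131.0 335.0
0.099 [-0.028, -0.06, 0] 311.0 211.0 top 373.0 354.0
0.102 [0.072, -0.06, 0] 199.0 319.0 top 390.0 153.0
0.102 [0.072, 0.06, 0] 406.0 442.0 top 149.0 134.0
0.102 [-0.028, 0.06, 0] 513.0 318.0 top 129.0 335.0
0.102 [-0.028, -0.06, 0] 311.0 207.0 top 372.0 354.0
635 [ 0.00558629 -0.00410635  0.10259894] [0.56852292 0.18992598 0.10259894]
```

View pics/e_top.png

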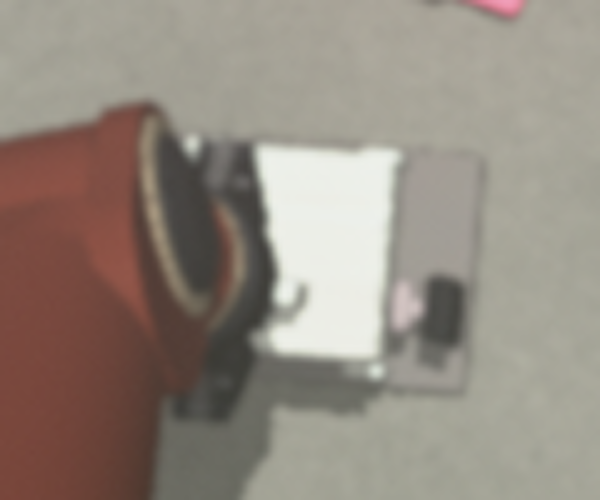

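The cover is level, with a depth-plane slope under 0.007, and held within about 3 mm of where it should be. I'll carry it up and across at a constant x, which stays clear of the vial at x = 0.686.

```bash
python3 - <<'E'
from h import *
from rig import r
o=r.observe(); print(o["tool_pos"]); print(togo(o,[.531,-.186,.150],-1.673))
E
```

```text
[0.53331175 0.22420176 0.10609631]
(array([40.83, -4.38,  3.98]), array([ 0.0008, -0.0007,  0.0003]))
```

Call:
carry_out --pt "0 -2 0 0 0 0" --pt "1 -2 0 0 0 0" --pt "2 -0.5 0 0 0 0" --pt "2.5 0 0.4 0 0 0" --pt "2.5 0 0.4 0 0 0" --pt "2.5 0 0.4 0 0 0" --pt "2.5 0 0.4 0 0 0" --pt "2.5 0 0.4 0 0 0" --pt "2.5 0 0.4 0 0 0" --pt "2.5 0 0.2 0 0 0"

```text
time_s: 6.47
tool_pos: [0.5383, 0.0164, 0.1506]
eef_rot: [-1.572, -0.0, -1.674]
contact_force: [0.9, 0.3, -2.3]
opening: 0.126
```

Call:
carry_out --pt "2.5 0 0.2 0 0 0" --pt "2.5 0 0.2 0 0 0" --pt "2.5 0 0.2 0 0 0" --pt "2.5 0 0.2 0 0 0" --pt "2.5 0 0.2 0 0 0" --pt "2.5 0 0.2 0 0 0" --pt "2.5 0 0.2 0 0 0" --pt "1.8 0 0 0 0 0" --pt "1 0 0 0 0 0" --pt "0 0 0 0 0 0"

```text
time_s: 7.3
tool_pos: [0.5304, -0.1889, 0.1509]
eef_rot: [-1.572, -0.002, -1.679]
contact_force: [0.3, -0.9, -1.7]
opening: 0.13
```

```bash
python3 - <<'E'
from h import *
from rig import r
o=r.observe(); print(o["time_s"],o["tool_pos"],o["eef_rot"],o["contact_force"],o["opening"],o["q"].round(2)); print(togo(o,[.531,-.186,.11],-1.673))
E
```

```text
7.3 [ 0.53037206 -0.18894054  0.15087138] [-1.57203211 -0.00199224 -1.67883197] [ 0.33858042 -0.9103947  -1.68178316] 0.13012444332646747 [ 0.11  0.59  0.3   1.78 -0.22  0.8   0.41]
(array([-0.31,  4.09,  0.04]), array([ 0.0012, -0.0058,  0.002 ]))
```

Call:
carry_out --pt "-0.3 1.5 0 0 -0.005 0" --pt "0 1.5 0 0 0 0" --pt "0 1.5 0 0 0 0" --pt "0 1 0 0 0 0" --pt "0 0 0 0 0 0" --pt "0 0 0 0 0 0" --pt "0 0 0 0 0 0"

```text
time_s: 7.88
tool_pos: [0.5326, -0.1824, 0.0969]
eef_rot: [-1.57, -0.0, -1.668]
contact_force: [1.0, -0.0, -0.8]
opening: 0.13
```

```bash
python3 - <<'E'
from h import *
from rig import r,imaging
for n in("scene","top"):
    f=imaging.grab_frame(n); crop(f,*((180,320,110,250) if n=="scene" else (335,445,115,245)),(4 if n=="scene" else 4.5),f"pics/g_{n}.png"); pickle.dump(f,open(f"pics/g_{n}.pkl","wb"))
o=r.observe(); print(o["tool_pos"],o["eef_rot"],o["contact_force"],o["opening"])
E
```

```text
[ 0.5326355  -0.18275595  0.09724918] [-1.56892517e+00 -3.57281790e-04 -1.66850778e+00] [-0.53270157  0.49189284 -0.81720857] 0.13139091563835442
```

View pics/g_scene.png

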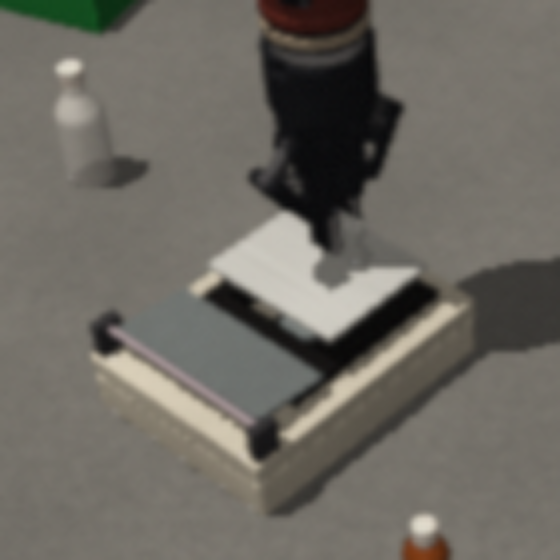

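View pics/g_top.png

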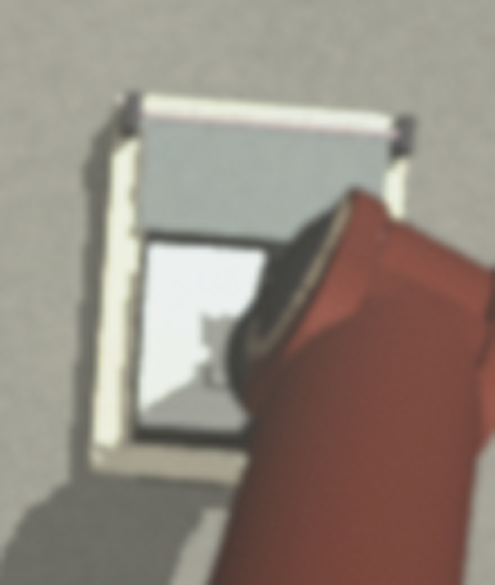

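```bash
python3 - <<'E'
from h import *
s=pickle.load(open("pics/g_scene.pkl","rb")); t=pickle.load(open("pics/g_top.pkl","rb"))
R=Ro.from_euler('z',-.102).as_matrix(); O=np.array([.5904,-.192,0])
def w(f,x,y,z):
    u0,v0,sc=(180,110,4) if f is s else (335,115,4.5)
    return (ray(f,(x+.5)/sc-.5+u0,(y+.5)/sc-.5+v0,z)-O)@R
zt=.0972-.0047
print("top plate FL",w(t,147,240,zt),"RL",w(t,138,430,zt))
print("scene plate FR",w(s,212,262,zt),"FL",w(s,330,338,zt))
print("scene leaf edge",w(s,190,292,.0665),w(s,325,375,.0665),"hinge",w(s,115,330,.073),w(s,255,420,.073))
print("top leaf edge L",w(t,141,233,.0665),w(t,142,118,.073))
print("tcp",(np.array([.5327,-.1825,0])-O)@R)
E
```

```text
top plate FL [0.01495522 0.0651611  0.0925    ] RL [-0.09142346  0.06308254  0.0925    ]
scene plate FR [ 0.00844152 -0.05383047  0.0925    ] FL [0.01096457 0.06541228 0.0925    ]
scene leaf edge [ 0.02283664 -0.06616857  0.0665    ] [0.02142824 0.06796925 0.0665    ] hinge [ 0.08745321 -0.07103556  0.073     ] [0.08574993 0.06687094 0.073     ]
top leaf edge L [0.02273308 0.06596282 0.0665    ] [0.08793248 0.07051798 0.073     ]
tcp [-0.05836743  0.00357542  0.        ]
```

The cover is 10–12 mm short of the leaf edge, and about 4 mm off centre to +y in both views. I'll correct that and lower it.

Call:
carry_out --pt "0.4 0.5 0 0 0.005 0" --pt "0 0.8 0 0 0 0" --pt "0 0.8 0 0 0 0" --pt "0 0.4 0 0 0 0" --pt "0 0 0 0 0 0" --pt "0 0 0 0 0 0"

```text
time_s: 8.48
tool_pos: [0.5312, -0.1866, 0.0707]
eef_rot: [-1.572, 0.0, -1.674]
contact_force: [0.8, 0.1, -1.7]
opening: 0.131
```

```bash
python3 - <<'E'
from h import *
from rig import r
o=r.observe(); print(o["time_s"],o["tool_pos"],o["eef_rot"],o["contact_force"],o["moment"],o["opening"])
R=Ro.from_euler('z',-.102).as_matrix(); O=np.array([.5904,-.192,0]);print((o["tool_pos"]-O)@R)
E
```

```text
8.4833 [ 0.53117447 -0.1865538   0.07069184] [-1.57204296e+00  2.70804063e-04 -1.67376621e+00] [ 0.77629579  0.14722849 -1.70830607] [ 0.00400439  0.05721783 -0.01373103] 0.1306185814223716
[-0.05947226 -0.00061264  0.07069184]
```

Call:
carry_out --pt "0 0.15 0 0 0 0" --pt "0 0.1 0 0 0 0" --pt "0 0 0 0 0 0" --pt "0 0 0 0 0 0"

```text
time_s: 8.82
tool_pos: [0.5316, -0.1867, 0.0689]
eef_rot: [-1.571, -0.0, -1.674]
contact_force: [-0.4, 0.3, -0.9]
opening: 0.123
```

Call:
carry_out --pt "0 0.1 0 0 0 0" --pt "0 0.05 0 0 0 0" --pt "0 0 0 0 0 0" --pt "0 0 0 0 0 0"

```text
time_s: 9.15
tool_pos: [0.5317, -0.1868, 0.0678]
eef_rot: [-1.57, -0.0, -1.674]
contact_force: [-0.3, 1.6, 3.5]
opening: 0.126
```

Contact: the seat is just starting to give, which leaves more clearance under the leaf. Now I'll slide forward along tool z.

Call:
carry_out --pt "0 0 0.3 0 0 0" --pt "0 0 0.3 0 0 0" --pt "0 0 0.3 0 0 0" --pt "0 0 0.3 0 0 0" --pt "0 0 0.3 0 0 0" --pt "0 0 0 0 0 0"

```text
time_s: 9.65
tool_pos: [0.5472, -0.1885, 0.0673]
eef_rot: [-1.57, -0.0, -1.674]
contact_force: [-2.1, 0.1, 3.1]
opening: 0.128
```

```bash
python3 - <<'E'
from h import *
from rig import r,imaging
for n in("scene",):
    f=imaging.grab_frame(n); crop(f,*((180,320,110,250) if n=="scene" else (335,445,115,245)),(5 if n=="scene" else 4.5),f"pics/i_{n}.png"); pickle.dump(f,open(f"pics/i_{n}.pkl","wb"))
o=r.observe(); print(o["time_s"],o["tool_pos"],o["eef_rot"],o["contact_force"],o["moment"],o["opening"])
R=Ro.from_euler('z',-.102).as_matrix(); O=np.array([.5904,-.192,0]);print((o["tool_pos"]-O)@R)
E
```

```text
9.7 [ 0.54716003 -0.18844048  0.06737136] [-1.56976783e+00 -4.19308207e-04 -1.67364590e+00] [-1.75772946  0.11428596  2.4608507 ] [0.04704727 0.41150955 0.0126201 ] 0.130581491818761
[-0.04337767 -0.00086181  0.06737136]
```

View pics/i_scene.png

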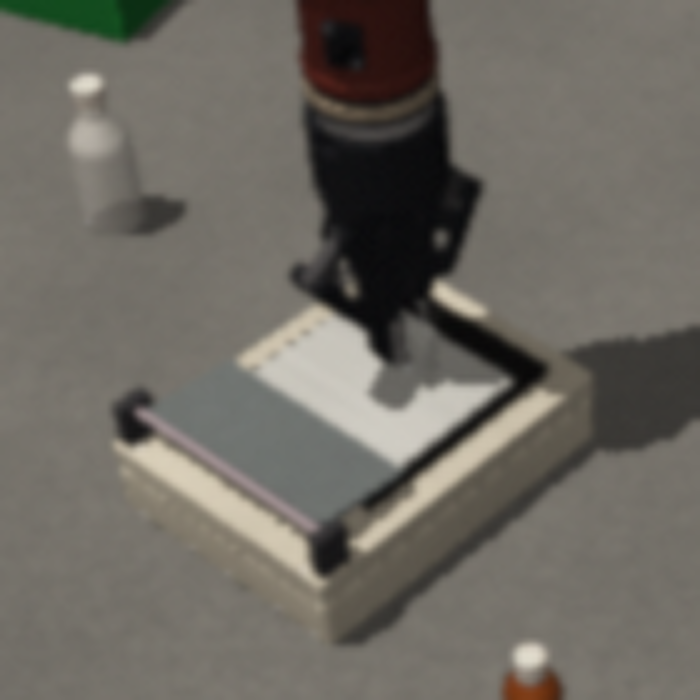

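The front edge is now at or under the leaf's free edge, and the leaf is down with its corner unmoved at crop (400,465). Continuing.

Call:
carry_out --pt "0 0.05 0.3 0 0 0" --pt "0 0 0.3 0 0 0" --pt "0 0 0.3 0 0 0" --pt "0 0 0.3 0 0 0" --pt "0 0 0.2 0 0 0" --pt "0 0 0 0 0 0" --pt "0 0 0 0 0 0"

```text
time_s: 10.28
tool_pos: [0.5611, -0.1897, 0.0669]
eef_rot: [-1.569, -0.0, -1.674]
contact_force: [-1.4, 0.5, 4.0]
opening: 0.132
```

```bash
cat > st.py <<'E'
from h import *
from rig import r
o=r.observe(); print(o["time_s"],o["tool_pos"],o["eef_rot"],o["contact_force"],o["moment"],o["opening"])
R=Ro.from_euler('z',-.102).as_matrix(); O=np.array([.5904,-.192,0]);print((o["tool_pos"]-O)@R)
E
python3 st.py
```

```text
10.2833 [ 0.56109213 -0.18969606  0.06693367] [-1.56949593e+00 -2.04356106e-04 -1.67358763e+00] [-1.3534046   0.50585846  3.9913583 ] [0.10530533 0.56885599 0.00907211] 0.13171748599255553
[-0.02939014 -0.00069226  0.06693367]
```

Call:
carry_out --pt "0 0 0.2 0 0 0" --pt "0 0 0.2 0 0 0" --pt "0 0 0 0 0 0" --pt "0 0 0 0 0 0"

```text
time_s: 10.62
tool_pos: [0.5647, -0.1901, 0.0669]
eef_rot: [-1.57, -0.0, -1.674]
contact_force: [-3.2, 0.2, 3.7]
opening: 0.131
```

Call:
carry_out --pt "0 0 0.1 0 0 0" --pt "0 0 0.1 0 0 0" --pt "0 0 0 0 0 0" --pt "0 0 0 0 0 0"

```text
time_s: 10.95
tool_pos: [0.5663, -0.1903, 0.0668]
eef_rot: [-1.571, -0.0, -1.674]
contact_force: [-3.6, 0.4, 5.2]
opening: 0.127
```

Call:
carry_out --pt "0 0 0.1 0 0 0" --pt "0 0 0.1 0 0 0" --pt "0 0 0 0 0 0" --pt "0 0 0 0 0 0"

```text
time_s: 11.28
tool_pos: [0.5685, -0.1906, 0.0668]
eef_rot: [-1.571, -0.0, -1.674]
contact_force: [-3.7, -0.2, 4.4]
opening: 0.127
```

Call:
carry_out --pt "0 0 0.1 0 0 0" --pt "0 0 0.1 0 0 0" --pt "0 0 0 0 0 0" --pt "0 0 0 0 0 0"

```text
time_s: 11.62
tool_pos: [0.5691, -0.1905, 0.0667]
eef_rot: [-1.573, 0.0, -1.674]
contact_force: [-6.4, 1.5, 5.7]
opening: 0.125
```

The x force has risen and motion has stopped at x = 0.569, which is the predicted home position (0.5685). Now I'll press down.

Call:
carry_out --pt "0 0.1 0 0 0 0" --pt "0 0.1 0 0 0 0" --pt "0 0 0 0 0 0" --pt "0 0 0 0 0 0" --pt "0 0 0 0 0 0"

```text
time_s: 12.03
tool_pos: [0.5691, -0.1906, 0.0649]
eef_rot: [-1.573, 0.0, -1.674]
contact_force: [-6.3, 1.6, 5.8]
opening: 0.124
```

```bash
python3 st.py
```

```text
12.0333 [ 0.56910416 -0.19060879  0.06494699] [-1.57329323e+00  4.87058151e-04 -1.67419170e+00] [-6.33260275  1.6200382   5.81157153] [ 0.12937203  1.1333151  -0.01977571] 0.12397851820122441
[-0.02132682 -0.00078443  0.06494699]
```

Call:
carry_out --pt "0 0.1 0 0 0 0" --pt "0 0.1 0 0 0 0" --pt "0 0 0 0 0 0" --pt "0 0 0 0 0 0" --pt "0 0 0 0 0 0"

```text
time_s: 12.45
tool_pos: [0.5691, -0.1906, 0.0636]
eef_rot: [-1.573, 0.001, -1.674]
contact_force: [-7.8, 1.1, 10.3]
opening: 0.126
```

```bash
python3 st.py
```

```text
12.45 [ 0.56909228 -0.19057703  0.06362632] [-1.57312461e+00  7.15330691e-04 -1.67420097e+00] [-7.76374882  1.13464844 10.33797993] [ 0.2703891   1.37518984 -0.07856762] 0.1263472459334693
[-0.02134186 -0.00075405  0.06362632]
```

```bash
python3 - <<'E'
from h import *
from rig import r,imaging
for n in("scene","top"):
    f=imaging.grab_frame(n); crop(f,*((180,320,110,250) if n=="scene" else (335,445,115,245)),(5 if n=="scene" else 4.5),f"pics/k_{n}.png"); pickle.dump(f,open(f"pics/k_{n}.pkl","wb"))
    g=pickle.load(open(f"pics/{n}0.pkl","rb"))
    for nm,p in(("vial",[.686,.006,.03]),("spray",[.493,-.506,.05]),("tub",[.496,.474,.05])):
        u,v=map(int,proj(g,p)); a,b=[x["image"][v-22:v+22,u-22:u+22].astype(np.float32).mean(2) for x in(g,f)]; print(n,nm,cv2.phaseCorrelate(a,b)[0],abs(a-b).mean())
C=cloud(f); C0=cloud(g)
for u,v in((370,150),(385,155),(380,160)): print("leaf z",C0[v,u,2],C[v,u,2])
E
```

```text
scene vial (0.5324333349769681, 0.4929030529133236) 5.22469
scene spray (0.49988563694218513, 0.4913495662394354) 5.336605
scene tub (0.48996263845245025, 0.4900155484298807) 5.709539
top vial (0.4786594556162953, 0.525806723178448) 14.314222
top spray (0.4354442309365645, 0.4838690670886656) 13.825755
top tub (0.5064285588402306, 0.5120477841732232) 14.349518
leaf z 0.07783623132920625 0.07227662881983732
leaf z 0.07420141899738253 0.07016782119466303
leaf z 0.07164219303214336 0.06912369206126945
```

View pics/k_scene.png

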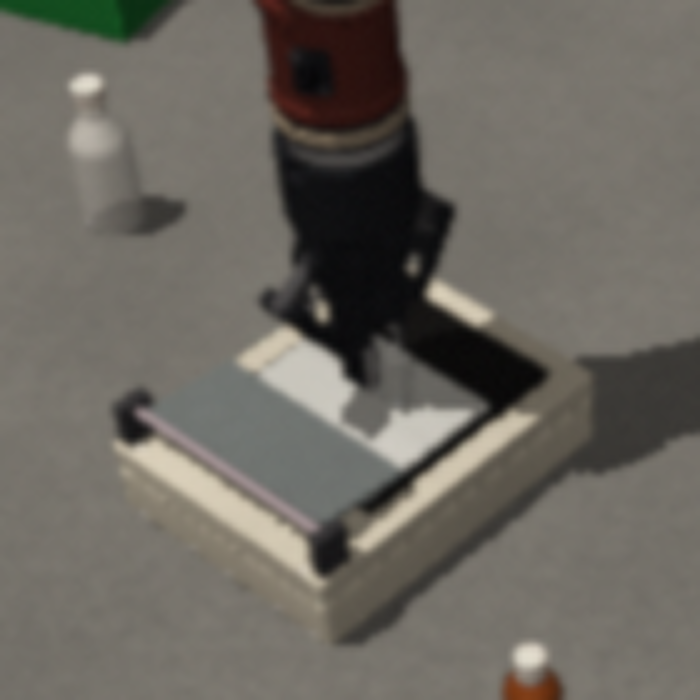

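View pics/k_top.png

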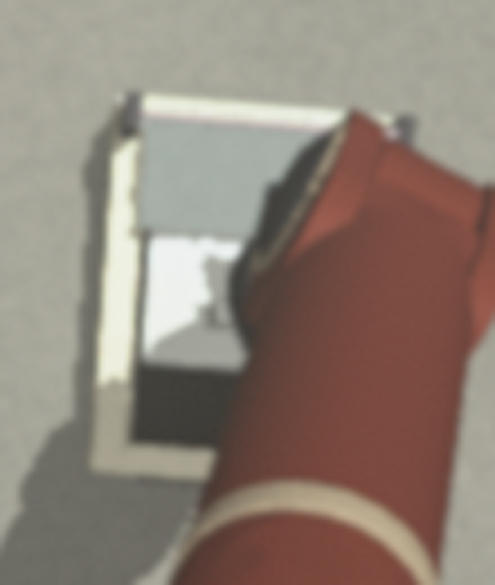

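```bash
python3 - <<'E'
from h import *
s=pickle.load(open("pics/k_scene.pkl","rb")); t=pickle.load(open("pics/k_top.pkl","rb"))
R=Ro.from_euler('z',-.102).as_matrix(); O=np.array([.5904,-.192,0])
def w(f,x,y,z):
    u0,v0,sc=(180,110,5) if f is s else (335,115,4.5)
    return ((ray(f,(x+.5)/sc-.5+u0,(y+.5)/sc-.5+v0,z)-O)@R).round(4)
print("top RL",w(t,143,364,.059),"L near leaf",w(t,148,238,.059),"seat rear-left",w(t,133,443,.055),"leaf L",w(t,141,233,.0665))
print("scene RL",w(s,490,408,.059),"L near leaf",w(s,403,468,.059),"R near leaf",w(s,260,378,.059),"seat RL",w(s,548,375,.055))
o=pickle.load
from rig import r; print(r.observe()["contact_force"],r.observe()["tool_pos"])
E
```

```text
top RL [-0.0517  0.0589  0.059 ] L near leaf [0.0213 0.0609 0.059 ] seat rear-left [-0.0972  0.0612  0.055 ] leaf L [0.0227 0.066  0.0665]
scene RL [-0.0493  0.0644  0.059 ] L near leaf [0.0172 0.0603 0.059 ] R near leaf [ 0.0172 -0.0549  0.059 ] seat RL [-0.0944  0.0683  0.055 ]
[-7.95017612  2.24828083 10.35398628] [ 0.56909741 -0.19059229  0.06360399]
```

The rear edge measures −50 ± 2 mm, which is home, and it is centred within about 2 mm. The leaf is down. To be sure this is the stops and not friction, I'll push forward a little more and see if it moves.

Call:
carry_out --pt "0 0 0.1 0 0 0" --pt "0 0 0.1 0 0 0" --pt "0 0 0 0 0 0" --pt "0 0 0 0 0 0" --pt "0 0 0 0 0 0"

```text
time_s: 12.97
tool_pos: [0.5691, -0.1906, 0.0636]
eef_rot: [-1.577, 0.001, -1.675]
contact_force: [-11.1, 1.9, 13.5]
opening: 0.128
```

```bash
python3 st.py
```

```text
12.9667 [ 0.56910611 -0.19055404  0.0636264 ] [-1.57710267e+00  1.49083084e-03 -1.67457720e+00] [-11.14561426   1.91480173  13.46542764] [ 0.33722181  1.92333477 -0.01247673] 0.12808999794002285
[-0.02133045 -0.00072977  0.0636264 ]
```

It didn't move at all, so it is on a hard stop. I'll ease the extra push by 1 mm, let it settle and check.

Call:
carry_out --pt "0 0 -0.1 0 0 0" --pt "0 0 0 0 0 0" --pt "0 0 0 0 0 0" --pt "0 0 0 0 0 0" --pt "0 0 0 0 0 0" --pt "0 0 0 0 0 0"

```text
time_s: 13.47
tool_pos: [0.5691, -0.1905, 0.0636]
eef_rot: [-1.575, 0.001, -1.674]
contact_force: [-9.2, 1.2, 13.0]
opening: 0.129
```

```bash
python3 st.py; python3 - <<'E'
from h import *
from rig import imaging
f=imaging.grab_frame("scene"); crop(f,180,320,110,250,5,"pics/m_scene.png")
E
```

```text
13.4667 [ 0.56912471 -0.19054004  0.06362939] [-1.57503459e+00  1.12933529e-03 -1.67432726e+00] [-9.15074362  1.23014309 13.01268458] [ 0.35305282  1.61433982 -0.03112446] 0.12879572381669863
[-0.02131337 -0.00071394  0.06362939]
```

View pics/m_scene.png

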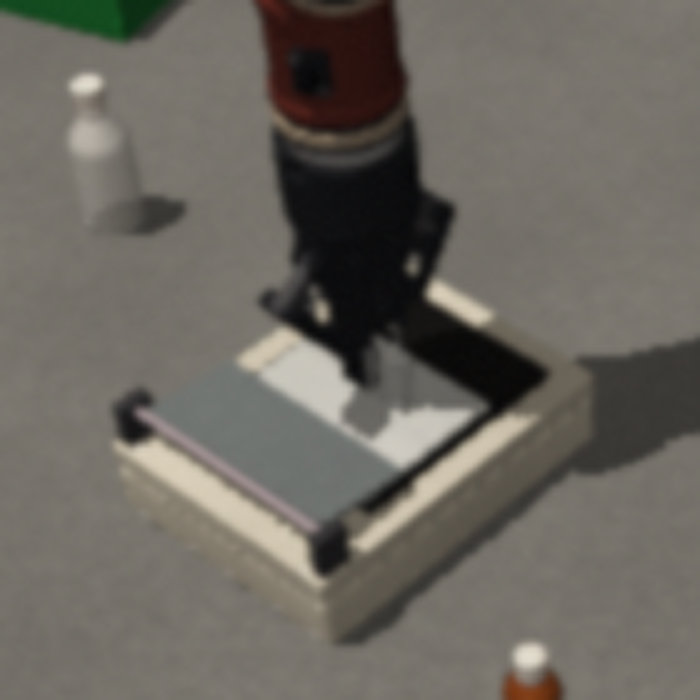

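The picture hasn't changed: the leaf is down (corner at (403,468)), the cover is flat under it, and the bottles are in place. Handing in.

```bash
python3 -c "
from rig import ticket; print(ticket.sign_off())"
```

```text
the job is handed in; nothing more can be done
None
```

I lifted the cover by its rib out of the grey dock's catches and carried it level to the stage. There I lowered it short of the leaf, slid it under, and pressed it down. I handed the job in at about 13.5 s with the fingers still gripping the rib; the hand-in gave no verdict.

**Last checks:**
- **Home:** an extra 2 mm of forward push did not move the tool and only raised the force, so the cover is on a hard stop at the predicted position. The rear edge measured −52 mm in one view and −49 mm in the other, against the expected −50 mm. Measured from the seat's rear edge instead, it came out 2.5–3 mm short, about a pixel. I trusted the contact test over that.
- **Centred and square:** the tool was 0.7 mm off centre, and in the pictures the cover was centred to about 2–3 mm. The tool's yaw was within about 0.01 rad of the stage's.
- **Pressed flat:** the downward force was about 13 N and the tool sat about 5 mm below the height where the cover met the seat, so the seat should be fully down. The tool's tilt was about 0.004 rad.
- **Grip:** the opening held steady at the rib's width.
- **Leaf and bystanders:** the leaf looked down and unmoved in the last picture. The vial, tub and spray showed no visible shift when last checked, just before the final push.

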